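Sort the craft things and rotate the paint stock

ROBOT

A 6-joint arm with a two-finger parallel gripper is mounted at the origin on a cart in front of the work surface, level with it; the furniture and walls round the work are solid. World frame = base frame: x ahead of the robot, y to its left, z up, the work surface at z = 0. Lengths are in mm, angles in degrees, forces in N, time in s.
With the tool pointing down it reaches from about 350 to 850 mm from the base axis. Payload 8.1 kg.
Tool frame: the origin (TCP) lies midway between the tips of the shut fingers; the grasp point (between the pads) lies 19 mm behind it; z points along the fingers, y is the line along which they close (so a half turn about z gives the same grasp; the last joint's range is limited). The gripper opens to 85 mm and grips with 20 to 120 N. Pads are 22 mm wide; open, the fingers measure 114 mm over their backs; the gripper's body (76 mm by 85 mm) begins 54 mm behind the grasp point. The pads swing forward as they close: fully open they stand 13 mm farther back than shut.
Start: joints at [-74.164, 7.471, 85.268, -0, 87.261, -4.893], TCP at [212.395, -561.154, 231.292] pointing down, gripper open.
Joint ranges: [-169.43, 169.43], [-51.17, 129.36], [1.28, 143.12], [-76.62, 256.62], [0, 156.53], [-152.29, 152.29]. Speed limits (degrees/s): [136.94, 136.94, 159.86, 180, 180, 180].

INTERFACE

Orientations are given as [roll, pitch, yaw] about the fixed x, y, z axes, in that order (R = Rz(yaw) Ry(pitch) Rx(roll)).
In Python, from bench import r gives the robot as it stands.
- The arm moves only by the tool apply_moves, never from a script. Its argument "steps" is a list of rows, each a list of 7 numbers: the opening, from -1 (shut) to 1 (fully open), then the shift along the tool's x, y, z in mm, then the turn, a rotation vector about the tool's x, y, z in units of 5 degrees (1.0 is 5 degrees). A call has exactly 8 rows; each row shifts and turns the commanded pose from where the row before left it, along the tool's axes as they then stand; what a row does not reach is not made up. A row lasts 1/10 s, in which the tool goes at most 50 mm and 8.59 degrees, less where a joint would pass 70% of its speed; a pose out of reach is approached as far as the arm can. A call is refused whole if a number of a shift passes 50 or a number of a turn 1, either way. A call with a gripper value outside its range is refused whole. The fingers move at their own pace and stop on an object; "squeeze" is the grip in N (left out, the last holds). Time passes only in rows, so rows that do not move let the fingers close, or fill a call up. It gives the time, the measured TCP pose, the force, the opening and the grip force at its end, in the units of the state.
- r.sense(): the state, without advancing time (a new reading comes with each control period).
- r.snapshot(name): name is "side" or "top" or "wrist"; returns a dict with "color" (420x560x3 uint8, blue, green, red), "depth" (420x560 float32, mm along the optical axis (not along the pixel's ray), 0 where there is no reading), "mtx" (3x3 intrinsics, pixels), "T" (4x4, takes a point from camera to world coordinates); the wrist camera has in their place "hand_eye" (4x4, takes a point from camera to tool coordinates, whose origin is the TCP and whose axes are the flange's). Camera axes: x right, y down, z forward; pixel columns grow to the right and rows downward; lengths in mm; the calibration is good to about 2 mm. A picture is of the moment at which its call begins: read the wrist's pose just before it.
- r.hand_in(): hands the job in; it is judged then, once.
The state is a dict: "time": time; "joint_pos": joint angles; "qd": joint speeds; "joint_efforts": joint torques, N m; "tool_pos": TCP position; "tcp_rot": TCP orientation; "ft_force": force on the tool from outside, world axes, zero at the start; "wrist_torque": the same for the moment, N m; "finger_gap": finger opening in mm; "grip_force": force on a finger pad.
Only numpy, scipy, OpenCV 4.12 (cv2) and the standard library are available. Lean on these libraries where they do the work, as an engineer would, in place of code of your own. Each camera call takes 0.05 s, during which the arm holds its last target. There are 200 camera calls.

TASK

Clear up after the craft session. In the paint lane (the narrow tray with the tall back stop), first bring the old pot forward to stand at the front lip, and only after that stand the new pot behind it, near the back stop; don't tip the pots over. Also, whenever it suits you, stand the two pumpkin figurines upright in the divided tray, one in each bay, either way round, and lay the clothes peg flat inside the undivided tray.

Things in the scene. Friction and masses are not known exactly. Their poses are not given: they have to be found in the camera images.
- pot_old: The older paint pot: a round pot with a white screw lid, 37 mm across, 41 mm tall, 45 g. At the start it stands in the rear half of the paint lane; it looks just like the new pot and is known by standing there. Origin: centre of its underside, z up.
- pot_new: The new paint pot: same make (37 mm across, 41 mm tall, 45 g). At the start it stands loose on the white table to the robot's left. Origin: centre of its underside, z up.
- pumpkin_tall: Tall pumpkin figurine (one pumpkin on another), round, widest 31 mm low down, about 26 mm at 15 to 33 mm up, 38 mm tall with its stalk, 30 g. Starts on the white table to the left. Origin: centre of its underside, z up.
- pumpkin_squat: Squat single pumpkin figurine, round, 34 mm across, 31 mm tall, 30 g. Starts on the white table to the left. Origin: centre of its underside, z up.
- peg: Wooden clothes peg lying flat, 72 mm long along its y, 15 mm wide along its x, 12 mm high, 15 g; grip it across its width. Starts on the white table to the left. Origin: centre of its underside, z up.
- peg_tray: Fixed shallow wooden tray without divider, on the side table ahead: outside 112 mm along its x by 72 mm along its y; walls 4 mm thick, tops 9 mm above the table; inner floor 3 mm above the table, inside 104 x 64 mm. Origin: centre of its underside, level with the table; x points away from the robot, give or take a small yaw.
- lane_front (a point): Centre of the front place of the paint lane, on its floor (3 mm above the table). The lane is a fixed narrow wooden tray on the side table, inside 108 (x) x 54 mm (y), rails and front lip 4 mm thick, 9 mm high, a 42 mm high back stop at its far end. x points along the lane from front to back (away from the robot, give or take a small yaw). The lip's inner face is 26 mm in front of this point.
- lane_back (a point): Centre of the rear place of the same lane, on its floor, 56 mm behind lane_front along its x; same axes.
- bay_near (a point): Centre of the nearer bay of the figurine tray, on its floor (3 mm above the table). This fixed shallow wooden tray on the side table, 116 x 64 mm outside, has one divider across it: two bays, each 52 (x) x 56 mm (y); walls and divider 4 mm thick, 9 mm high. x points from the near to the far bay (away from the robot, give or take a small yaw).
- bay_far (a point): Centre of the farther bay of the figurine tray, on its floor, 56 mm beyond bay_near along x; same axes.
Things that resemble listed ones, but are neither listed nor needed, are in the scene too. What is shaped like the pumpkin_tall but pink or turquoise is not meant.

How it is judged:
By the outcome, as a careful person would: the job done as asked, in the order asked, and still so for the second after the job is handed in, with the robot touching nothing.
It also fails if it takes over 125 s, if anything falls off the work surface, if the arm or the gripper's body presses on something with over 40 N, if the wrist force passes 120 N, or if a joint passes its speed limit or range.

## Working session

There is one attempt and no reset: what is moved stays moved. The work goes in short steps, Python scripts to look and compute and a tool call to move; the robot and the scene stay as the last step left them, time stands still between calls to the robot, and variables do not carry over. Pictures are saved under pics/ and viewed, at most 14 in all, crops included, and the job is handed in when it is done.

Besides the shell and the picture viewer there is one more tool, called after "Call:" as name(argument=value, ...) on one line, values as JSON. apply_moves: Moves the arm, as the interface text tells. Its arguments: {"type":"object","properties":{"steps":{"type":"array"},"squeeze":{"type":"number"}},"required":["steps"]}

```bash
ls; mkdir -p pics
python3 - <<'E'
from bench import r
import cv2,pickle
print(r.sense())
d={n:r.snapshot(n) for n in("side","top")}
pickle.dump(d,open("s0.pkl","wb"))
for n in d:
    cv2.imwrite(f"pics/{n}0.png",cv2.resize(d[n]["color"],(800,600)));print(n,d[n]["mtx"].tolist(),d[n]["T"].round(3).tolist())
E
```

```text
pics
{'time': 0.0, 'joint_pos': array([-7.41640611e+01,  7.51533285e+00,  8.53310158e+01, -9.45840077e-04,
        8.72612185e+01, -4.89140087e+00]), 'qd': array([-0.03195338, -0.04356247, -0.00406232, -0.1600921 , -0.1131548 ,
       -0.00409897]), 'joint_efforts': array([ 8.79366962e-04, -5.69396281e+01, -5.00546765e+01, -3.58782481e-04,
        1.47577445e-02, -4.00031837e-06]), 'tool_pos': array([ 212.23046146, -560.61124679,  230.22544662]), 'tcp_rot': array([-1.79892744e+02, -8.23073837e-03,  2.07273781e+01]), 'ft_force': array([ 0.44646712, -0.20318987, -0.1111151 ]), 'wrist_torque': array([-0.02244378, -0.04717855, -0.00904901]), 'grip_force': 0.0, 'finger_gap': 85.96898173894783}
side [[486.52893982755666, 0.0, 274.26953260170495], [0.0, 486.52893982755666, 215.83447461096313], [0.0, 0.0, 1.0]] [[-1.0, 0.013, -0.008, 491.327], [0.014, 0.601, -0.799, 993.155], [-0.006, -0.799, -0.601, 742.832], [0.0, 0.0, 0.0, 1.0]]
top [[440.2184480114993, 0.0, 277.5586300965494], [0.0, 440.2184480114993, 205.55003356488018], [0.0, 0.0, 1.0]] [[0.019, -0.998, 0.065, 384.281], [-1.0, -0.019, 0.005, 89.103], [-0.003, -0.065, -0.998, 1348.455], [0.0, 0.0, 0.0, 1.0]]
```

View pics/top0.png

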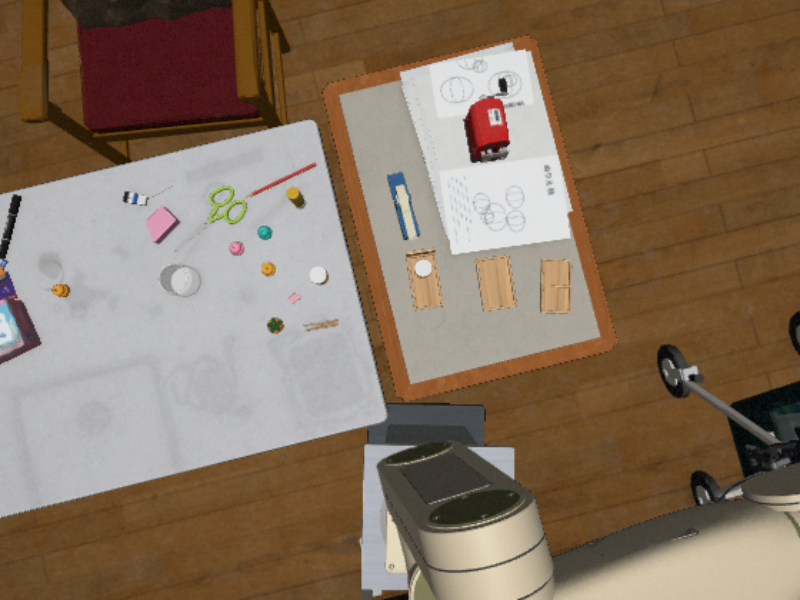

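View pics/side0.png

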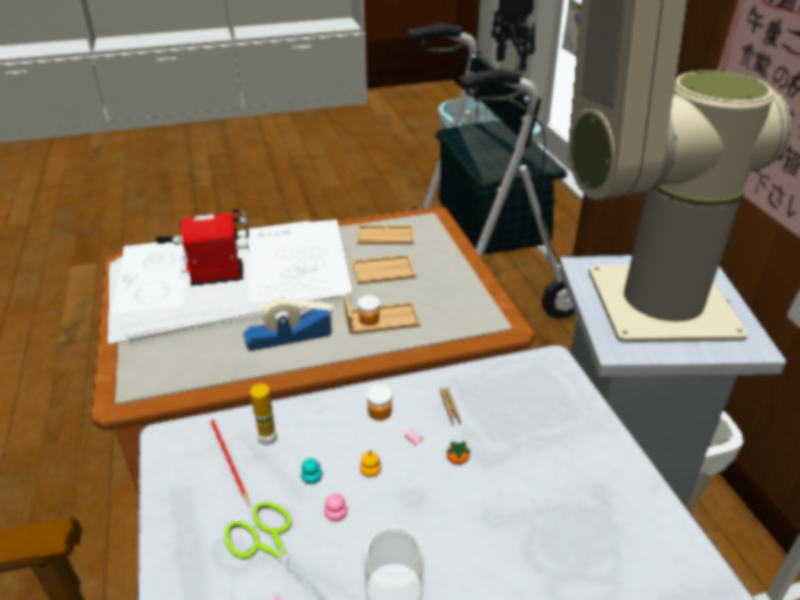

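Top view (800-px scale) candidates: 
- **Pots:** old pot in the lane at (424,268); new pot on the table at (318,275). The glass at (180,280) is not a pot.
- **Tall pumpkin:** orange at (268,269). Pink (237,248), turquoise (264,232) and a far orange figure at (61,290) could be mistaken for it.
- **Squat pumpkin:** (275,325), orange with green leaves.
- **Peg:** (321,325). The pink eraser at (294,298) is not it.
- **Trays:** lane (425,280), undivided (496,283), divided (556,287).

Next I measure these and take one close crop.

```bash
cat > h.py <<'E'
import numpy as np,cv2,pickle
def ray(s,u,v,z):
    T=s["T"];K=s["mtx"];d=T[:3,:3]@np.linalg.inv(K)@[u,v,1.0];o=T[:3,3]
    return (o+d*(z-o[2])/d[2])
def dep(s,u,v):
    D=s["depth"];u0,v0=int(round(u)),int(round(v));z=np.median(D[v0-1:v0+2,u0-1:u0+2])
    return (s["T"]@np.r_[np.linalg.inv(s["mtx"])@[u,v,1.0]*z,1])[:3]
E
python3 - <<'E'
from h import *
d=pickle.load(open("s0.pkl","rb"));t=d["top"];s=d["side"];k=.7
for n,u,v,z in[("old",424,268,44),("new",318,275,41),("tall",268,269,35),("farorange",61,290,30),("squat",275,325,28),("peg",321,325,12),("tableW",330,370,0),("tableG",430,340,0),("lane",430,295,3),("stop",418,252,42),("glass",180,280,30)]:
    print(n,ray(t,u*k,v*k,z).round(),dep(t,u*k,v*k).round())
for n,u,v,z in[("old",369,303,44),("new",379,394,41),("tall",370,455,38),("squat",458,445,31),("peg",450,405,12)]:
    print("side",n,ray(s,u*k,v*k,z).round(),dep(s,u*k,v*k).round())
a=cv2.resize(t["color"][155:245,165:265],None,fx=4,fy=4,interpolation=2)
b=cv2.resize(t["color"][165:225,275:410],None,fx=4,fy=4,interpolation=2)
c=cv2.resize(t["color"][180:225,25:65],None,fx=4,fy=4,interpolation=2)
im=np.zeros((600,800,3),np.uint8);im[:360,:400]=a;im[:c.shape[0],420:420+c.shape[1]]=c;im[360:600,:540]=b
cv2.imwrite("pics/crop1.png",im)
E
```

```text
old [524.  39.  44.] [524.  39.  42.]
new [505. 260.  41.] [505. 260.  41.]
tall [516. 366.  35.] [517. 367.  32.]
farorange [464. 802.  30.] [464. 802.  30.]
squat [399. 349.  28.] [399. 349.  28.]
peg [401. 254.  12.] [401. 255.  11.]
tableW [306. 234.   0.] [306. 234.   2.]
tableG [374.  22.   0.] [374.  22.   1.]
lane [470.  24.   3.] [470.  24.   5.]
stop [557.  52.  42.] [557.  52.  41.]
glass [490. 552.  30.] [492. 560.   8.]
side old [521.  48.  44.] [521.  48.  44.]
side new [504. 265.  41.] [504. 266.  41.]
side tall [516. 377.  38.] [516. 372.  32.]
side squat [397. 355.  31.] [397. 353.  28.]
side peg [399. 260.  12.] [399. 260.  11.]
```

View pics/crop1.png

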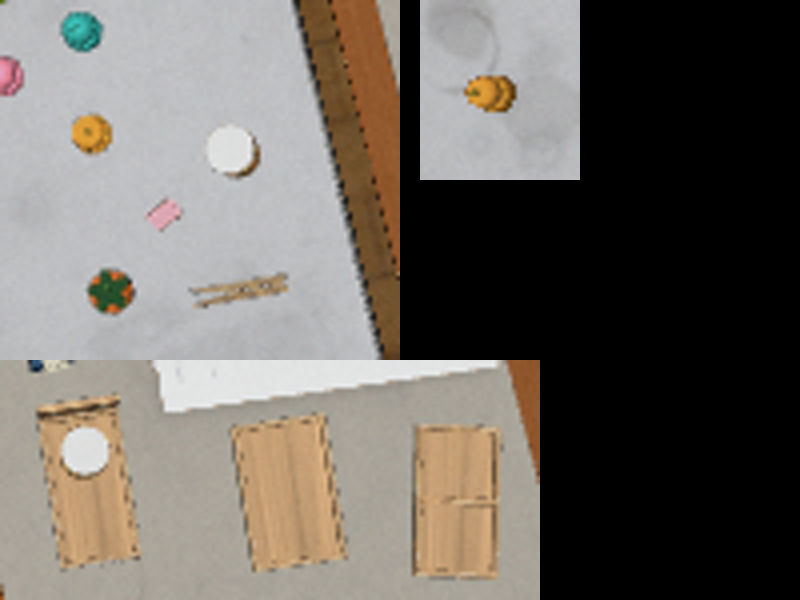

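The crop shows the near orange double pumpkin at crop (91,133). It is plain orange and within reach. The far one lies about 925 mm from the base, out of reach, so it is a decoy. The squat pumpkin is at (111,291), the peg at (240,290) running roughly along image x, the new pot lid at (232,150) and the old pot lid at (85,450). The divided tray is the rightmost one.

```bash
cat > loc.py <<'E'
from h import *
def blob(s,win,f,z,pick=None,show=""):
    u0,v0,u1,v1=win;c=s["color"][v0:v1,u0:u1];hsv=cv2.cvtColor(c,cv2.COLOR_BGR2HSV).astype(int)
    m=f(hsv).astype(np.uint8);n,l,st,ce=cv2.connectedComponentsWithStats(m,connectivity=8)
    i=1+np.argmax(st[1:,4]);m=(l==i).astype(np.uint8)
    pts=np.argwhere(m)[:,::-1]+[u0,v0]
    W=np.array([ray(s,u,v,z)[:2] for u,v in pts]).astype(np.float32)
    R=cv2.minAreaRect(W);(cx,cy),rad=cv2.minEnclosingCircle(W)
    w=W.max(0)-W.min(0)
    print(show,"n",len(W),"mean",W.mean(0).round(1),"rect",np.round(R[0],1),np.round(R[1],1),round(R[2],1),"circ",round(cx,1),round(cy,1),round(rad,1));return W
white=lambda h:(h[...,1]<40)&(h[...,2]>195)
orange=lambda h:(h[...,0]<28)&(h[...,1]>150)
fig=lambda h:(h[...,1]>120)
wood=lambda h:(h[...,0]<25)&(h[...,1]>60)
E
python3 - <<'E'
from loc import *
d=pickle.load(open("s0.pkl","rb"));t=d["top"];s=d["side"]
W=lambda u,v,a=14:(int(u*.7)-a,int(v*.7)-a,int(u*.7)+a,int(v*.7)+a)
for nm,tt,ss,zt,zs,f in[("old",(424,268),(369,300),44,44,lambda h:(h[...,1]<45)&(h[...,2]>170)),("new",(318,275),(379,392),41,41,lambda h:(h[...,1]<22)&(h[...,2]>205)),("tall",(268,269),(370,463),20,20,fig),("squat",(275,325),(458,453),17,17,fig)]:
    blob(t,W(*tt),f,zt,show=nm+" top"); blob(s,W(*ss,18),f,zs,show=nm+" side")
blob(t,W(321,325,17),wood,10,show="peg top");blob(s,W(450,406,17),wood,10,show="peg side")
tr=lambda h:(h[...,0]<25)&(h[...,1]>70)
blob(t,(332,175,364,224),tr,9,show="tray");blob(t,(374,178,405,224),tr,9,show="div");blob(t,(282,172,312,222),tr,9,show="lane")
blob(s,(240,170,300,205),tr,9,show="tray s");blob(s,(246,152,295,174),tr,9,show="div s")
c=s["color"][140:345,220:360]
cv2.imwrite("pics/sidecrop.png",cv2.resize(c,None,fx=2.9,fy=2.9,interpolation=2))
E
```

```text
old top n 111 mean [524.7  42. ] rect [523.9  42.9] [32.9 32.8] 1.0 circ 524.9 42.0 17.6
old side n 614 mean [524.1  17.6] rect [524.6  14.3] [106.4  89.5] 89.1 circ 528.4 6.6 61.2
new top n 107 mean [507.1 262.1] rect [508.  261.8] [33.  29.9] 1.5 circ 507.0 262.2 17.5
new side n 685 mean [503.6 268.3] rect [505.7 268.9] [79.  73.2] 88.9 circ 504.2 268.9 52.9
tall top n 75 mean [518.9 369.4] rect [518.7 369.6] [24.4 27.5] 1.1 circ 518.7 369.6 15.0
tall side n 188 mean [516.7 376.5] rect [516.9 376.7] [24.7 39.2] 0.1 circ 516.6 376.5 20.0
squat top n 69 mean [398.9 351.5] rect [399.4 351.2] [27.3 27.2] 1.8 circ 399.4 351.2 15.6
squat side n 155 mean [397.6 358.3] rect [397.9 358. ] [32.9 27.5] 88.9 circ 396.7 357.7 17.2
peg top n 68 mean [403.3 250.3] rect [402.7 253.5] [11.5 66.4] 10.6 circ 404.2 253.9 33.5
peg side n 120 mean [400.7 254.4] rect [400.6 255.7] [12.4 65.4] 11.2 circ 402.2 256.0 32.9
tray n 860 mean [ 499.2 -115.1] rect [ 499.5 -115.2] [112.   72.2] 9.3 circ 500.0 -114.5 65.3
div n 793 mean [ 494.9 -243.4] rect [ 495.  -242.5] [115.9  64. ] 0.1 circ 494.6 -242.9 64.1
lane n 695 mean [500.8  37.2] rect [504.9  37.6] [125.4  62.3] 9.0 circ 504.9 36.7 67.9
tray s n 678 mean [ 497.1 -108.4] rect [ 496.6 -109.5] [112.2  80.6] 9.7 circ 496.1 -108.0 64.8
div s n 620 mean [ 499.1 -246.8] rect [ 499.8 -254.1] [104.2 129.6] 88.6 circ 501.4 -254.1 81.9
```

View pics/sidecrop.png

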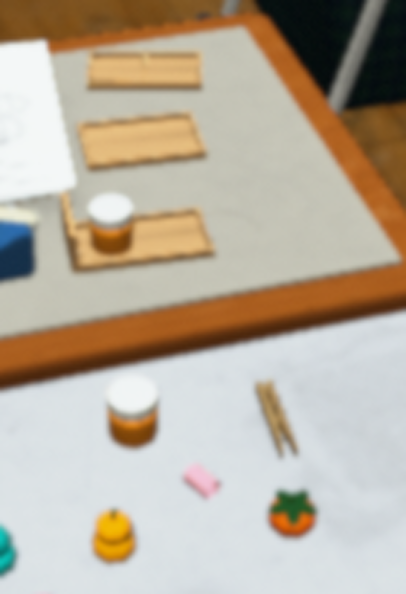

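```bash
cat > go.py <<'E'
import sys,numpy as np
from bench import r
from scipy.spatial.transform import Rotation as R
def go(x,y,z,yaw):
    s=r.sense();p=np.array(s["tool_pos"]);q=R.from_euler("xyz",s["tcp_rot"],degrees=True)
    g=R.from_euler("xyz",[180,0,yaw],degrees=True)
    print("t",round(s["time"],2),"at",p.round(1),s["tcp_rot"].round(1),"gap",round(s["finger_gap"],1),"turn first (units)",((q.inv()*g).as_rotvec(degrees=True)/5).round(2),"then shift",(g.inv().apply(np.array([x,y,z])-p)).round(1), "J",s["joint_pos"].round(0))
if __name__=="__main__": go(*map(float,sys.argv[1:5]))
E
python3 go.py 524 42 160 9
```

```text
t 0.1 at [ 212.3 -560.7  230.3] [-179.9   -0.    20.7] gap 85.3 turn first (units) [-0.02  0.    2.35] then shift [ 402.2 -546.5   70.3] J [-74.   8.  85.   0.  87.  -5.]
```

Call:
apply_moves(steps=[[1,20,-28,0,0,0,0.8],[1,20,-28,0,0,0,0.8],[1,20,-28,0,0,0,0.75],[1,24,-34,0,0,0,0],[1,24,-34,0,0,0,0],[1,24,-34,0,0,0,0],[1,24,-34,0,0,0,0],[1,24,-34,0,0,0,0]])

```text
time: 0.9
tool_pos: [337.8, -275.3, 230.9]
tcp_rot: [-180.0, 0.0, 9.0]
ft_force: [0.8, -0.0, 0.0]
finger_gap: 85.0
grip_force: 0.0
```

Call:
apply_moves(steps=[[1,26,-36,0,0,0,0],[1,26,-36,0,0,0,0],[1,26,-36,0,0,0,0],[1,26,-36,0,0,0,0],[1,26,-36,0,0,0,0],[1,26,-36,0,0,0,0],[1,26,-36,0,0,0,0],[1,20,-26,0,0,0,0]])

```text
time: 1.7
tool_pos: [494.2, 31.8, 230.9]
tcp_rot: [-180.0, 0.0, 9.1]
ft_force: [0.0, -0.8, 0.5]
finger_gap: 85.3
grip_force: 0.0
```

```bash
python3 go.py 524 42 160 9
```

```text
t 1.7 at [494.2  31.8 230.9] [-180.     0.     9.1] gap 85.3 turn first (units) [-0.01  0.    0.01] then shift [31.1 -5.4 70.9] J [ -2.  -9. 102.   0.  87.  79.]
```

```bash
cat >> h.py <<'E'
def wrist(name):
    from bench import r
    from scipy.spatial.transform import Rotation as R
    s=r.sense();w=r.snapshot("wrist");P=np.eye(4);P[:3,:3]=R.from_euler("xyz",s["tcp_rot"],degrees=True).as_matrix();P[:3,3]=s["tool_pos"]
    w["T"]=P@w["hand_eye"];pickle.dump(w,open(name+".pkl","wb"));cv2.imwrite(f"pics/{name}.png",w["color"]);return w
E
python3 -c "
from h import *
w=wrist('w1');print(w['hand_eye'].round(2).tolist(),w['mtx'].round(0).tolist())"
```

```text
[[0.0, -0.97, -0.26, 65.82], [1.0, 0.0, 0.0, -0.98], [-0.0, -0.26, 0.97, -142.67], [0.0, 0.0, 0.0, 1.0]] [[337.0, 0.0, 280.0], [0.0, 337.0, 212.0], [0.0, 0.0, 1.0]]
```

View pics/w1.png

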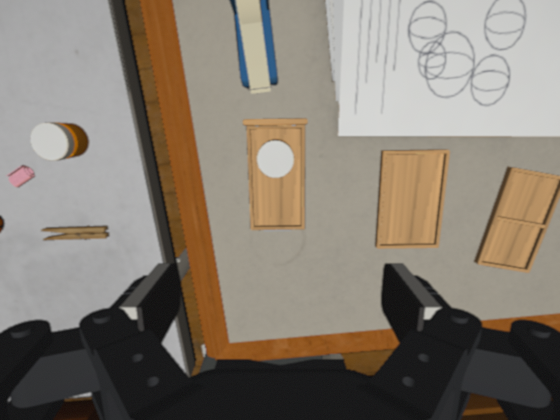

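The wrist view shows the old pot at (276,159) in the lane (250–305, 120–230), with the back stop at the top. The peg tray is at (412,198), the divided tray at (520,218), the new pot at (58,141) and the peg at (75,232).

Run:
```python
from loc import *
w=pickle.load(open("w1.pkl","rb"))
tr=lambda h:(h[...,0]<25)&(h[...,1]>75)
wh=lambda h:(h[...,1]<30)&(h[...,2]>185)
blob(w,(250,130,302,190),wh,44,show="old")
L=blob(w,(240,130,315,245),tr,9,show="lane");
T=blob(w,(365,140,458,258),tr,9,show="tray");D=blob(w,(465,155,560,280),tr,9,show="div")
blob(w,(25,115,72,165),lambda h:(h[...,1]<22)&(h[...,2]>190),41,show="new")
blob(w,(35,215,115,248),lambda h:(h[...,0]<25)&(h[...,1]>75),10,show="peg")
for a in(L,):print(cv2.boxPoints(cv2.minAreaRect(a)).round(1).tolist())
```

```text
old n 1025 mean [523.9  42.5] rect [523.9  42.8] [33.8 34.1] 9.1 circ 523.7 42.3 17.6
lane n 4443 mean [492.9  36.1] rect [496.1  37.1] [110.2  61.3] 9.9 circ 496.6 37.0 62.3
tray n 6461 mean [ 500.7 -113.6] rect [ 498.4 -114. ] [112.   73.2] 9.8 circ 498.8 -114.2 65.7
div n 5831 mean [ 495.8 -240.3] rect [ 494.2 -240.8] [ 68.2 115.6] 89.1 circ 494.0 -240.5 65.9
new n 1026 mean [505.5 261.5] rect [505.1 261.4] [33.4 34.1] 89.7 circ 505.3 261.4 17.4
peg n 625 mean [402.6 250.4] rect [401.9 253.6] [13.8 72. ] 10.8 circ 401.4 253.5 36.5
[[436.6000061035156, 57.79999923706055], [447.1000061035156, -2.5999999046325684], [555.5999755859375, 16.299999237060547], [545.0999755859375, 76.69999694824219]]
```

Call:
apply_moves(steps=[[1,15,-3,30,0,0,0],[1,15,-3,30,0,0,0],[1,0,0,36,0,0,0],[1,0,0,36,0,0,0],[1,0,0,36,0,0,0],[1,0,0,28,0,0,0],[1,0,0,15,0,0,0],[1,0,0,7,0,0,0]], squeeze=30)

```text
time: 2.55
tool_pos: [521.1, 39.7, 11.6]
tcp_rot: [-180.0, 0.2, 9.0]
ft_force: [0.6, 0.3, 0.5]
finger_gap: 85.3
grip_force: 0.0
```

```bash
python3 go.py 524 42.3 10 9.3
```

```text
t 2.55 at [521.1  39.7  11.6] [-180.     0.2    9. ] gap 85.3 turn first (units) [-0.01  0.03 -0.07] then shift [ 3.3 -2.   1.6] J [ -1.   9. 108.   0.  63.  80.]
```

Call:
apply_moves(steps=[[1,2,-2,1,0,0,0],[1,0,0,0,0,0,0],[-1,0,0,0,0,0,0],[-1,0,0,0,0,0,0],[-1,0,0,0,0,0,0],[-1,0,0,0,0,0,0],[-1,0,0,0,0,0,0],[-1,0,0,0,0,0,0]])

```text
time: 3.35
tool_pos: [524.7, 42.1, 13.1]
tcp_rot: [180.0, -0.1, 9.0]
ft_force: [-1.1, 0.2, 5.5]
finger_gap: 36.4
grip_force: 29.8
```

```bash
python3 go.py 472 32.6 30 9.3
```

```text
t 3.35 at [524.7  42.1  13.1] [ 1.8e+02 -1.0e-01  9.0e+00] gap 36.4 turn first (units) [ 0.   -0.01 -0.06] then shift [-53.5   0.8 -16.9] J [ -1.   9. 108.   0.  63.  80.]
```

Call:
apply_moves(steps=[[-1,0,0,-10,0,0,0],[-1,0,0,-14,0,0,0],[-1,-13,0,0,0,0,0],[-1,-14,0,0,0,0,0],[-1,-14,0,0,0,0,0],[-1,-12,1,0,0,0,0],[-1,0,0,0,0,0,0],[-1,0,0,0,0,0,0]])

```text
time: 4.15
tool_pos: [472.7, 32.8, 37.3]
tcp_rot: [180.0, -0.1, 9.0]
ft_force: [0.1, 0.4, -0.7]
finger_gap: 36.2
grip_force: 30.1
```

```bash
python3 go.py 472 32.6 14 9.3
```

```text
t 4.15 at [472.7  32.8  37.3] [ 1.8e+02 -1.0e-01  9.0e+00] gap 36.2 turn first (units) [ 0.   -0.02 -0.07] then shift [-0.8  0.1 23.3] J [ -2.  -1. 116.   0.  65.  79.]
```

Call:
apply_moves(steps=[[-1,-1,0,12,0,0,0],[-1,0,0,8,0,0,0],[-1,0,0,3.5,0,0,0],[-1,0,0,0,0,0,0],[0.3,0,0,0,0,0,0],[0.3,0,0,0,0,0,0],[0.3,0,0,0,0,0,0],[0.3,0,0,-5,0,0,0]])

```text
time: 4.95
tool_pos: [470.1, 32.7, 17.0]
tcp_rot: [-180.0, 0.1, 9.0]
ft_force: [0.8, 0.2, 0.2]
finger_gap: 55.6
grip_force: 0.0
```

Call:
apply_moves(steps=[[1,0,0,-15,0,0,0],[1,0,0,-25,0,0,0],[1,0,0,-35,0,0,0],[1,0,0,-40,0,0,0],[1,0,-10,-40,0,0,0],[1,4,-30,-20,0,0,0],[1,4,-40,0,0,0,0],[1,4,-40,0,0,0,0]])

```text
time: 5.75
tool_pos: [464.8, 154.2, 194.7]
tcp_rot: [-180.0, -0.2, 8.9]
ft_force: [0.5, -0.3, -0.2]
finger_gap: 85.3
grip_force: 0.0
```

Run:
```python
from loc import *
w=wrist("w2")
from go import go
go(505.8,261.6,10,9)
```

```text
t 5.8 at [463.5 159.6 194.1] [-1.798e+02 -1.000e-01  9.100e+00] gap 85.5 turn first (units) [-0.04 -0.03  0.01] then shift [ 57.7 -94.2 184.1] J [ 13.  -9. 105.   0.  83.  94.]
```

View pics/w2.png

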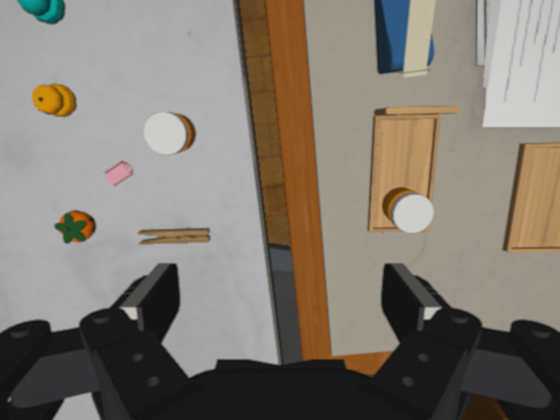

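The old pot now stands upright at the front lip, with its lid at (412,212). The new pot is at (168,133), the squat pumpkin at (75,226), the tall one at (53,100) and the peg at (175,236), all undisturbed.

Run:
```python
from loc import *
w=pickle.load(open("w2.pkl","rb"))
wh=lambda h:(h[...,1]<25)&(h[...,2]>195)
blob(w,(380,185,440,240),wh,44,show="old")
blob(w,(140,108,195,160),wh,41,show="new")
blob(w,(130,220,220,250),wood,10,show="peg")
og=lambda h:(h[...,1]>120)
blob(w,(25,75,85,125),og,19,show="tall");blob(w,(45,200,105,250),og,17,show="squat")
```

```text
old n 1082 mean [470.   33.9] rect [469.7  33.7] [32.8 33.6] 9.0 circ 469.8 33.8 17.1
new n 1286 mean [505.4 262.2] rect [505.3 262.1] [33.3 33.8] 51.4 circ 505.2 262.1 17.2
peg n 826 mean [402.3 252.3] rect [401.7 255.2] [14.4 71.7] 10.8 circ 401.5 255.3 36.3
tall n 1087 mean [517.8 369.2] rect [517.5 369.4] [26.5 37.6] 9.0 circ 517.9 369.6 18.9
squat n 820 mean [399.6 350.5] rect [399.7 350.6] [30.  36.1] 32.9 circ 398.8 351.1 19.0
```

Call:
apply_moves(steps=[[1,20,-32,10,0,0,0],[1,20,-32,25,0,0,0],[1,17.5,-31,30,0,0,0],[1,0,0,35,0,0,0],[1,0,0,35,0,0,0],[1,0,0,30,0,0,0],[1,0,0,13,0,0,0],[1,0,0,6,0,0,0]])

```text
time: 6.6
tool_pos: [505.0, 255.4, 7.5]
tcp_rot: [180.0, 0.1, 9.0]
ft_force: [-0.8, -0.5, 0.1]
finger_gap: 85.6
grip_force: 0.0
```

Call:
apply_moves(steps=[[1,0,0,0,0,0,0],[-1,0,0,0,0,0,0],[-1,0,0,0,0,0,0],[-1,0,0,0,0,0,0],[-1,0,0,0,0,0,0],[-1,0,0,0,0,0,0],[-1,0,0,-15,0,0,0],[-1,0,0,-35,0,0,0]])

```text
time: 7.4
tool_pos: [503.2, 254.7, 56.7]
tcp_rot: [179.9, 0.4, 9.0]
ft_force: [0.4, 0.0, -0.5]
finger_gap: 36.1
grip_force: 30.1
```

```bash
python3 go.py 526.5 41.7 80 9.3
```

```text
t 7.4 at [503.2 254.7  56.7] [179.9   0.4   9. ] gap 36.1 turn first (units) [ 0.02  0.08 -0.06] then shift [-11.4 214.  -23.3] J [ 22.  11. 100.  -0.  69. 103.]
```

Call:
apply_moves(steps=[[-1,0,10,-25,0,0,0],[-1,-2,25,0,0,0,0],[-1,-2,35,0,0,0,0],[-1,-2,35,0,0,0,0],[-1,-2,35,0,0,0,0],[-1,-2,35,0,0,0,0],[-1,-2,30,0,0,0,0],[-1,0,9,0,0,0,0]])

```text
time: 8.2
tool_pos: [528.0, 40.0, 85.0]
tcp_rot: [179.9, -0.1, 8.8]
ft_force: [-0.4, 0.3, 0.2]
finger_gap: 35.8
grip_force: 30.2
```

Run:
```python
from loc import *
from go import go
go(526.5,41.7,13,9.3)
w=wrist("w3")
```

```text
t 8.2 at [528.  40.  85.] [ 1.799e+02 -1.000e-01  8.800e+00] gap 35.8 turn first (units) [ 0.01 -0.01 -0.09] then shift [-1.2 -1.9 72. ] J [ -1.   4. 105.  -0.  71.  80.]
```

View pics/w3.png

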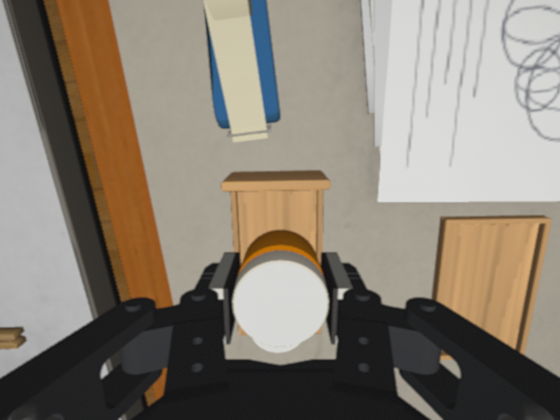

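The held pot is at (281,295), upright between the pads and aligned with the lane. The back stop is at (276,181), clear ahead of it.

Call:
apply_moves(steps=[[-1,-1,-2,15,0,0,0],[-1,0,0,22,0,0,0],[-1,0,0,19,0,0,0],[-1,0,0,10,0,0,0],[-1,0,0,5,0,0,0],[-1,0,0,2.5,0,0,0],[-1,0,0,0,0,0,0],[-1,0,0,0,0,0,0]])

```text
time: 9.05
tool_pos: [526.3, 46.0, 11.8]
tcp_rot: [-179.9, 0.0, 9.0]
ft_force: [-8.5, 3.0, 17.0]
finger_gap: 36.3
grip_force: 33.0
```

Call:
apply_moves(steps=[[-1,0,0,-1,0,0,0],[-1,0,0,0,0,0,0],[0.2,0,0,0,0,0,0],[0.2,0,0,0,0,0,0],[0.2,0,0,0,0,0,0],[0.2,0,0,-2,0,0,0],[0.2,0,0,-8,0,0,0],[0.2,0,0,-20,0,0,0]])

```text
time: 9.85
tool_pos: [524.6, 44.4, 40.2]
tcp_rot: [-180.0, 0.2, 9.0]
ft_force: [0.3, 0.8, -0.1]
finger_gap: 51.2
grip_force: 0.0
```

Call:
apply_moves(steps=[[1,0,0,-25,0,0,0],[1,0,0,-30,0,0,0],[1,0,0,-40,0,0,0],[1,-10,-10,-30,0,0,0],[1,-15,-30,0,0,0,0],[1,-15,-40,0,0,0,0],[1,-10,-40,0,0,0,0],[1,0,0,0,0,0,0]])

```text
time: 10.65
tool_pos: [456.5, 158.8, 167.1]
tcp_rot: [-179.9, -0.0, 9.2]
ft_force: [0.5, -1.1, 0.7]
finger_gap: 85.4
grip_force: 0.0
```

Run:
```python
from loc import *
from go import go
go(517.8,369.3,10,9)
w=wrist("w4")
```

```text
t 10.65 at [456.5 158.8 167.1] [-179.9   -0.     9.2] gap 85.4 turn first (units) [-0.02 -0.01  0.04] then shift [  93.5 -198.4  157.1] J [ 13.  -9. 108.   0.  81.  94.]
```

View pics/w4.png

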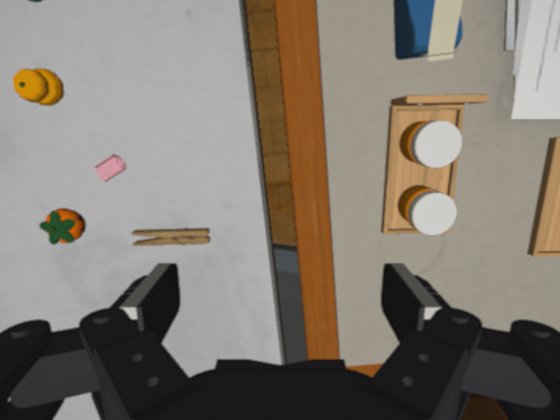

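Both pots stand upright in the lane: new at (437,144), old at (433,212). Next is the tall pumpkin at (38,86).

Call:
apply_moves(steps=[[1,12,-25,0,0,0,0],[1,15,-33,0,0,0,0],[1,17,-36,0,0,0,0],[1,17,-36,20,0,0,0],[1,17,-36,30,0,0,0],[1,15,-32,30,0,0,0],[1,0,0,30,0,0,0],[1,0,0,0,0,0,0]])

```text
time: 11.5
tool_pos: [516.4, 362.9, 50.5]
tcp_rot: [179.8, 0.5, 9.0]
ft_force: [-0.8, -0.6, -0.5]
finger_gap: 85.1
grip_force: 0.0
```

```bash
python3 go.py 517.8 369.3 5 9
```

```text
t 11.5 at [516.4 362.9  50.5] [179.8   0.5   9. ] gap 85.1 turn first (units) [0.05 0.1  0.  ] then shift [ 2.4 -6.1 45.5] J [ 30.  21.  89.  -0.  71. 111.]
```

Call:
apply_moves(steps=[[1,2,-5,15,0,0,0],[1,0,0,20,0,0,0],[1,0,0,10,0,0,0],[1,0,0,0,0,0,0],[-1,0,0,0,0,0,0],[-1,0,0,0,0,0,0],[-1,0,0,0,0,0,0],[-1,0,0,0,0,0,0]], squeeze=25)

```text
time: 12.3
tool_pos: [520.7, 370.8, 12.2]
tcp_rot: [-180.0, -0.1, 9.0]
ft_force: [0.0, -0.3, 0.4]
finger_gap: 28.2
grip_force: 0.2
```

Call:
apply_moves(steps=[[-1,0,0,0,0,0,0],[-1,0,0,0,0,0,0],[-1,0,0,-15,0,0,0],[-1,0,0,-30,0,0,0],[-1,0,0,-30,0,0,0],[-1,0,0,-30,0,0,0],[-1,0,0,0,0,0,0],[-1,0,0,0,0,0,0]])

```text
time: 13.1
tool_pos: [521.0, 370.9, 118.1]
tcp_rot: [-179.9, -0.1, 9.0]
ft_force: [-0.9, 0.1, -1.1]
finger_gap: 23.4
grip_force: 23.5
```

Run:
```python
from loc import *
from go import go
go(522.6,-241.8,110,0)
w=wrist("w5")
```

```text
t 13.1 at [521.  370.9 118.1] [-1.799e+02 -1.000e-01  9.000e+00] gap 23.4 turn first (units) [-0.01 -0.03  1.8 ] then shift [  1.6 612.7   8.1] J [ 31.  18.  86.  -0.  77. 112.]
```

View pics/w5.png

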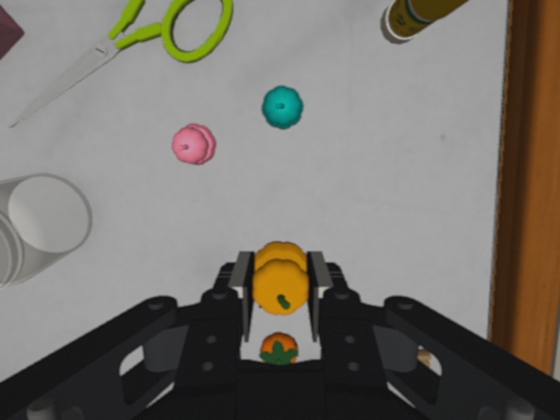

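The tall pumpkin is held upright at (281,285). The squat one is visible at (279,348). Next is the far bay.

Call:
apply_moves(steps=[[-1,0,10,0,0,0,0.6],[-1,0,20,0,0,0,0.6],[-1,0,30,0,0,0,0.6],[-1,0,40,0,0,0,0],[-1,0,40,0,0,0,0],[-1,0,40,0,0,0,0],[-1,0,40,0,0,0,0],[-1,0,40,0,0,0,0]])

```text
time: 13.95
tool_pos: [524.0, 108.1, 115.1]
tcp_rot: [180.0, 0.1, -0.1]
ft_force: [0.4, 0.8, -0.3]
finger_gap: 23.4
grip_force: 23.6
```

Call:
apply_moves(steps=[[-1,0,45,0,0,0,0],[-1,0,45,0,0,0,0],[-1,0,45,0,0,0,0],[-1,0,45,0,0,0,0],[-1,0,45,0,0,0,0],[-1,0,45,0,0,0,0],[-1,0,40,0,0,0,0],[-1,0,35,0,0,0,0]])

```text
time: 14.75
tool_pos: [523.3, -236.8, 115.1]
tcp_rot: [-180.0, 0.1, -0.2]
ft_force: [-0.1, 0.7, -0.2]
finger_gap: 23.2
grip_force: 23.6
```

Run:
```python
from loc import *
from go import go
go(522.6,-241.8,17,0)
w=wrist("w6")
tr=lambda h:(h[...,0]<25)&(h[...,1]>75)
blob(w,(200,100,420,240),tr,9,show="div")
```

```text
t 14.75 at [ 523.3 -236.8  115.1] [-1.8e+02  1.0e-01 -2.0e-01] gap 23.2 turn first (units) [-0.01  0.02 -0.03] then shift [-0.7  5.  98.1] J [-29.   8.  97.  -0.  75.  61.]
div n 8573 mean [ 557.8 -316. ] rect [ 551.8 -312.9] [109.6  52.4] 6.1 circ 551.8 -312.9 60.7
```

View pics/w6.png

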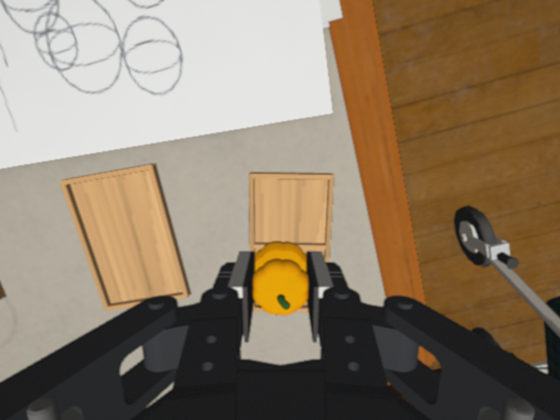

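```bash
python3 - <<'E'
from loc import *
w=pickle.load(open("w6.pkl","rb"))
for u,v in[(249,173),(334,173),(291,243),(248,243),(331,243)]:print(u,v,ray(w,u,v,9).round(1))
E
python3 go.py 522.6 -241.8 17 0
```

```text
249 173 [ 552.2 -213.     9. ]
334 173 [ 552.1 -276.1    9. ]
291 243 [ 497.  -244.6    9. ]
248 243 [ 497.  -210.8    9. ]
331 243 [ 496.9 -276.     9. ]
t 14.8 at [ 523.1 -241.5  115.4] [ 1.799e+02  1.000e-01 -3.000e-01] gap 23.2 turn first (units) [ 0.03  0.02 -0.06] then shift [-0.5  0.3 98.4] J [-30.   9.  96.  -0.  75.  61.]
```

Call:
apply_moves(steps=[[-1,0,1,25,0,0,0],[-1,0,0,30,0,0,0],[-1,0,0,25,0,0,0],[-1,0,0,11,0,0,0],[-1,0,0,5,0,0,0],[-1,0,0,2.5,0,0,0],[-1,0,0,0,0,0,0],[-1,0,0,0,0,0,0]])

```text
time: 15.6
tool_pos: [526.3, -235.7, 19.2]
tcp_rot: [179.9, -0.1, -0.0]
ft_force: [0.3, -0.1, 0.2]
finger_gap: 23.4
grip_force: 23.6
```

Run:
```python
from loc import *
from go import go
go(523,-242,16,0);w=wrist("w7");go(523,-242,16,0)
for i in range(2):
    import bench; bench.r.snapshot("wrist"); go(523,-242,16,0)
```

```text
t 15.6 at [ 526.3 -235.7   19.2] [ 1.799e+02 -1.000e-01 -0.000e+00] gap 23.4 turn first (units) [ 0.01 -0.02 -0.  ] then shift [-3.3  6.3  3.2] J [-29.  15. 100.  -0.  65.  61.]
t 15.65 at [ 526.2 -235.7   19.1] [ 1.799e+02 -1.000e-01 -0.000e+00] gap 23.3 turn first (units) [ 0.01 -0.02 -0.  ] then shift [-3.2  6.3  3.1] J [-29.  15. 100.  -0.  65.  61.]
t 15.7 at [ 526.1 -235.6   19. ] [ 1.799e+02 -1.000e-01 -0.000e+00] gap 23.2 turn first (units) [ 0.01 -0.02 -0.  ] then shift [-3.1  6.4  3. ] J [-29.  15. 100.  -0.  65.  61.]
t 15.75 at [ 526.  -235.5   18.8] [ 1.8e+02 -1.0e-01 -0.0e+00] gap 23.1 turn first (units) [ 0.01 -0.02 -0.  ] then shift [-3.   6.5  2.8] J [-29.  15. 100.  -0.  65.  61.]
```

Call:
apply_moves(steps=[[-1,-1,3,-2,0,0,0],[-1,-2,3,0,0,0,0],[-1,0,0,0,0,0,0],[-1,0,0,2,0,0,0],[-1,0,0,1.5,0,0,0],[-1,0,0,1,0,0,0],[-1,0,0,0,0,0,0],[-1,0,0,0,0,0,0]])

```text
time: 16.55
tool_pos: [522.3, -241.1, 15.2]
tcp_rot: [-180.0, 0.0, -0.0]
ft_force: [0.0, 0.1, 1.9]
finger_gap: 23.0
grip_force: 23.9
```

Call:
apply_moves(steps=[[0,0,0,0,0,0,0],[0,0,0,0,0,0,0],[0,0,0,0,0,0,0],[0,0,0,-6,0,0,0],[0,0,0,-25,0,0,0],[1,0,0,-35,0,0,0],[1,0,0,-40,0,0,0],[1,0,-20,-20,0,0,0]])

```text
time: 17.35
tool_pos: [524.0, -223.6, 146.2]
tcp_rot: [179.8, -0.3, -0.1]
ft_force: [0.4, -0.1, 0.8]
finger_gap: 83.5
grip_force: 0.0
```

Run:
```python
from loc import *
from go import go
go(399.4,350.7,130,0)
w=wrist("w8")
```

```text
t 17.35 at [ 524.  -223.6  146.2] [ 1.798e+02 -3.000e-01 -1.000e-01] gap 83.5 turn first (units) [ 0.04 -0.06 -0.03] then shift [-124.6 -574.3   16.2] J [-28.   6.  96.  -0.  78.  62.]
```

View pics/w8.png

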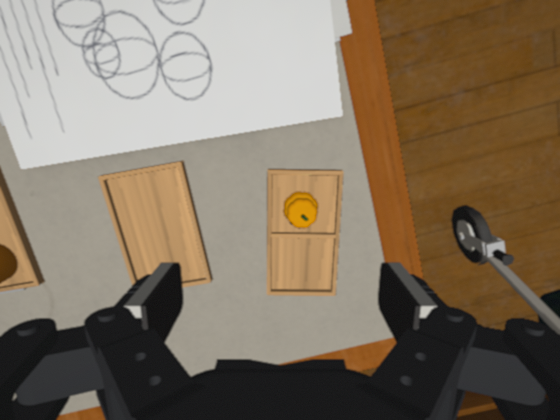

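The tall pumpkin stands at (301,210) in the far bay. Next is the squat one.

Call:
apply_moves(steps=[[1,-6,-30,0,0,0,0],[1,-8,-40,0,0,0,0],[1,-8,-40,0,0,0,0],[1,-8,-40,0,0,0,0],[1,-8,-40,0,0,0,0],[1,-8,-40,0,0,0,0],[1,-8,-40,0,0,0,0],[1,-8,-40,0,0,0,0]])

```text
time: 18.2
tool_pos: [459.9, 90.3, 141.7]
tcp_rot: [-180.0, -0.0, -0.0]
ft_force: [1.3, 0.7, 0.2]
finger_gap: 85.7
grip_force: 0.0
```

Call:
apply_moves(steps=[[1,-9,-38,0,0,0,0],[1,-9,-38,0,0,0,0],[1,-9,-38,0,0,0,0],[1,-9,-38,0,0,0,0],[1,-9,-38,0,0,0,0],[1,-9,-38,0,0,0,0],[1,-8,-34,20,0,0,0],[1,0,0,20,0,0,0]])

```text
time: 19.0
tool_pos: [397.9, 355.0, 102.1]
tcp_rot: [-179.8, -0.1, 0.2]
ft_force: [-0.3, -0.4, -0.2]
finger_gap: 85.7
grip_force: 0.0
```

```bash
python3 go.py 399.4 350.7 2 0
```

```text
t 19.0 at [397.9 355.  102.1] [-1.798e+02 -1.000e-01  2.000e-01] gap 85.7 turn first (units) [-0.03 -0.02  0.04] then shift [  1.5   4.3 100.1] J [ 36.   3. 104.   0.  73. 126.]
```

Call:
apply_moves(steps=[[1,0,0,0,0,0,0],[1,0,0,20,0,0,0],[1,0,0,25,0,0,0],[1,0,0,20,0,0,0],[1,0,0,10,0,0,0],[1,0,0,8,0,0,0],[1,0,0,6,0,0,0],[1,0,0,0,0,0,0]])

```text
time: 19.8
tool_pos: [398.6, 350.7, 12.3]
tcp_rot: [180.0, 0.0, -0.0]
ft_force: [-0.8, 0.2, -0.3]
finger_gap: 85.3
grip_force: 0.0
```

```bash
python3 go.py 399.4 350.7 2 0
```

```text
t 19.8 at [398.6 350.7  12.3] [180.   0.  -0.] gap 85.3 turn first (units) [ 0.    0.   -0.01] then shift [ 0.8 -0.  10.3] J [ 36.  10. 107.   0.  63. 126.]
```

Call:
apply_moves(steps=[[1,1,0,6,0,0,0],[1,0,0,3,0,0,0],[1,0,0,0,0,0,0],[-1,0,0,0,0,0,0],[-1,0,0,0,0,0,0],[-1,0,0,0,0,0,0],[-1,0,0,0,0,0,0],[-1,0,0,0,0,0,0]])

```text
time: 20.6
tool_pos: [399.7, 350.9, 3.7]
tcp_rot: [-180.0, -0.0, -0.0]
ft_force: [-0.2, -0.9, 3.2]
finger_gap: 30.5
grip_force: 24.6
```

Call:
apply_moves(steps=[[-1,0,0,0,0,0,0],[-1,0,0,-10,0,0,0],[-1,0,0,-20,0,0,0],[-1,0,0,-30,0,0,0],[-1,0,0,-30,0,0,0],[-1,0,0,-20,0,0,0],[-1,0,0,0,0,0,0],[-1,0,0,0,0,0,0]])

```text
time: 21.4
tool_pos: [399.7, 351.0, 113.6]
tcp_rot: [-180.0, -0.0, -0.0]
ft_force: [-0.8, 0.5, -0.9]
finger_gap: 30.6
grip_force: 24.9
```

Run:
```python
from loc import *
from go import go
go(467,-242,110,0)
w=wrist("w9")
```

```text
t 21.4 at [399.7 351.  113.6] [-180.   -0.   -0.] gap 30.6 turn first (units) [-0.01 -0.01 -0.  ] then shift [ 67.3 593.    3.6] J [ 36.   2. 104.   0.  74. 126.]
```

View pics/w9.png

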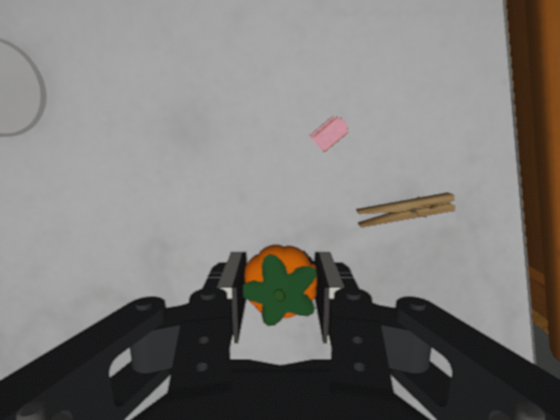

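The squat pumpkin is held upright at (279,288), and the peg is undisturbed at (406,210). Moving to the near bay.

Call:
apply_moves(steps=[[-1,2,18,0,0,0,0],[-1,4,36,0,0,0,0],[-1,4,40,0,0,0,0],[-1,4,40,0,0,0,0],[-1,4,40,0,0,0,0],[-1,5,40,0,0,0,0],[-1,5,40,0,0,0,0],[-1,5,40,0,0,0,0]])

```text
time: 22.25
tool_pos: [431.1, 55.3, 111.6]
tcp_rot: [-180.0, 0.2, -0.0]
ft_force: [0.4, -0.8, -1.4]
finger_gap: 30.6
grip_force: 24.9
```

Call:
apply_moves(steps=[[-1,5,42,0,0,0,0],[-1,5,42,0,0,0,0],[-1,5,42,0,0,0,0],[-1,5,42,0,0,0,0],[-1,5,42,0,0,0,0],[-1,5,40,0,0,0,0],[-1,4,32,0,0,0,0],[-1,0,14,0,0,0,0]])

```text
time: 23.05
tool_pos: [465.3, -241.3, 111.5]
tcp_rot: [-179.9, 0.1, -0.2]
ft_force: [0.6, 1.0, -1.1]
finger_gap: 30.5
grip_force: 24.9
```

Call:
apply_moves(steps=[[-1,0,0,15,0,0,0],[-1,0,0,25,0,0,0],[-1,0,0,25,0,0,0],[-1,0,0,15,0,0,0],[-1,0,0,5,0,0,0],[-1,0,0,0,0,0,0],[-1,0,0,0,0,0,0],[-1,0,0,0,0,0,0]])

```text
time: 23.85
tool_pos: [467.4, -239.7, 29.7]
tcp_rot: [179.9, -0.1, -0.0]
ft_force: [0.5, -0.2, -0.7]
finger_gap: 30.3
grip_force: 25.0
```

```bash
python3 go.py 467 -242 8 0
```

```text
t 23.85 at [ 467.4 -239.7   29.7] [ 1.799e+02 -1.000e-01 -0.000e+00] gap 30.3 turn first (units) [ 0.01 -0.02 -0.  ] then shift [-0.4  2.3 21.7] J [-33.   7. 108.   0.  65.  57.]
```

Call:
apply_moves(steps=[[-1,0,2,10,0,0,0],[-1,0,0,6,0,0,0],[-1,0,0,3,0,0,0],[-1,0,0,1.5,0,0,0],[-1,0,0,1,0,0,0],[-1,0,0,0.5,0,0,0],[-1,0,0,0,0,0,0],[-1,0,0,0,0,0,0]])

```text
time: 24.65
tool_pos: [466.5, -241.3, 6.7]
tcp_rot: [180.0, -0.0, -0.0]
ft_force: [-2.7, 1.1, 4.9]
finger_gap: 30.7
grip_force: 25.3
```

Call:
apply_moves(steps=[[-1,0,0,-0.7,0,0,0],[0.1,0,0,0,0,0,0],[0.1,0,0,0,0,0,0],[0.1,0,0,-2,0,0,0],[0.1,0,0,-8,0,0,0],[0.1,0,0,-25,0,0,0],[1,0,0,-35,0,0,0],[1,0,0,-40,0,0,0]])

```text
time: 25.45
tool_pos: [465.4, -240.6, 117.6]
tcp_rot: [-179.9, 0.1, -0.0]
ft_force: [1.0, -1.4, 0.8]
finger_gap: 74.0
grip_force: 0.0
```

Call:
apply_moves(steps=[[1,0,-20,-30,0,0,0],[1,-4,-40,0,0,0,0],[1,-4,-40,0,0,0,0],[1,-5,-40,0,0,0,0],[1,-5,-40,0,0,0,0],[1,-5,-40,0,0,0,0],[1,-5,-40,0,0,0,0],[1,-5,-40,0,0,0,0]])

```text
time: 26.25
tool_pos: [433.1, 60.3, 147.8]
tcp_rot: [-180.0, -0.1, -0.0]
ft_force: [0.9, 0.0, 0.2]
finger_gap: 85.6
grip_force: 0.0
```

Call:
apply_moves(steps=[[1,-6,-40,0,0,0,0],[1,-6,-40,0,0,0,0],[1,-6,-40,0,0,0,0],[1,-6,-40,0,0,0,0],[1,-5,-30,0,0,0,-1],[1,0,0,0,0,0,-1],[1,0,0,0,0,0,-1],[1,0,0,0,0,0,-1]])

```text
time: 27.05
tool_pos: [404.3, 249.3, 147.6]
tcp_rot: [-180.0, -0.0, 20.2]
ft_force: [-0.7, -0.5, -0.5]
finger_gap: 85.0
grip_force: 0.0
```

Call:
apply_moves(steps=[[1,0,0,0,0,0,-1],[1,0,0,0,0,0,-1],[1,0,0,0,0,0,-1],[1,0,0,0,0,0,-1],[1,0,0,0,0,0,-1],[1,0,0,0,0,0,-1],[1,0,0,0,0,0,-1],[1,0,0,0,0,0,-1]])

```text
time: 27.85
tool_pos: [404.5, 248.9, 147.7]
tcp_rot: [180.0, -0.0, 60.2]
ft_force: [-0.2, 0.6, -0.2]
finger_gap: 85.4
grip_force: 0.0
```

Call:
apply_moves(steps=[[1,0,0,0,0,0,-1],[1,0,0,0,0,0,-1],[1,0,0,0,0,0,-1],[1,0,0,0,0,0,-1],[1,0,0,0,0,0,-1],[1,0,0,0,0,0,-1],[1,0,0,0,0,0,-1],[1,0,0,0,0,0,-1]])

```text
time: 28.65
tool_pos: [404.5, 248.9, 147.7]
tcp_rot: [180.0, -0.0, 100.2]
ft_force: [0.1, -0.1, 0.2]
finger_gap: 85.4
grip_force: 0.0
```

```bash
python3 go.py 402 254.5 2 100.8
```

```text
t 28.65 at [404.5 248.9 147.7] [180.   -0.  100.2] gap 85.4 turn first (units) [ 0.01 -0.   -0.12] then shift [  6.   -1.4 145.7] J [ 25.  -9. 111.   0.  79.  15.]
```

Call:
apply_moves(steps=[[1,3,-1,20,0,0,-0.1],[1,3,0,30,0,0,0],[1,0,0,35,0,0,0],[1,0,0,30,0,0,0],[1,0,0,15,0,0,0],[1,0,0,7,0,0,0],[1,0,0,3,0,0,0],[1,0,0,0,0,0,0]])

```text
time: 29.45
tool_pos: [403.0, 254.8, 7.7]
tcp_rot: [179.9, -0.0, 100.5]
ft_force: [0.3, -0.1, 0.4]
finger_gap: 85.2
grip_force: 0.0
```

```bash
python3 go.py 402 254.5 3 100.8
```

```text
t 29.45 at [403.  254.8   7.7] [179.9  -0.  100.5] gap 85.2 turn first (units) [ 0.01 -0.   -0.06] then shift [-0.1 -1.   4.7] J [ 26.   2. 116.   0.  62.  16.]
```

Call:
apply_moves(steps=[[1,0,-1,3.5,0,0,0],[-1,0,0,0,0,0,0],[-1,0,0,0,0,0,0],[-1,0,0,0,0,0,0],[-1,0,0,0,0,0,0],[-1,0,0,0,0,0,0],[-1,0,0,0,0,0,0],[-1,0,0,0,0,0,0]])

```text
time: 30.25
tool_pos: [401.7, 254.5, 3.7]
tcp_rot: [180.0, -0.0, 100.5]
ft_force: [-0.5, 0.4, 1.4]
finger_gap: 13.8
grip_force: 26.9
```

Call:
apply_moves(steps=[[-1,0,0,0,0,0,0],[-1,0,0,-10,0,0,0],[-1,0,0,-25,0,0,0],[-1,0,0,-35,0,0,0],[-1,0,0,-30,0,0,0],[-1,0,0,0,0,0,0],[-1,0,0,0,0,0,0],[-1,0,0,0,0,0,0]])

```text
time: 31.05
tool_pos: [400.7, 254.0, 102.6]
tcp_rot: [-179.9, 0.0, 100.5]
ft_force: [0.5, -0.4, -0.8]
finger_gap: 14.0
grip_force: 26.6
```

Run:
```python
from loc import *
from go import go
go(498.8,-114.6,105,9.6)
w=wrist("w10")
```

```text
t 31.05 at [400.7 254.  102.6] [-179.9    0.   100.5] gap 14.0 turn first (units) [-1.000e-02  2.000e-02  1.818e+01] then shift [ 35.3 379.8  -2.4] J [ 26.  -6. 113.   0.  73.  16.]
```

View pics/w10.png

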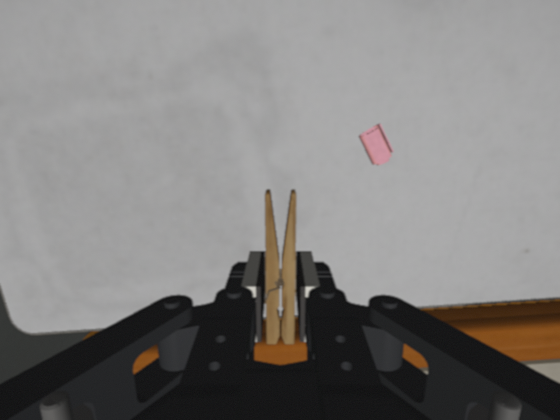

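The peg is held square between the pads, spanning (280,190) to (280,343). Next I turn it and carry it to the tray.

Call:
apply_moves(steps=[[-1,0,0,-5,0,0,1],[-1,0,0,0,0,0,1],[-1,0,0,0,0,0,1],[-1,0,0,0,0,0,1],[-1,0,0,0,0,0,1],[-1,0,0,0,0,0,1],[-1,0,0,0,0,0,1],[-1,0,0,0,0,0,1]])

```text
time: 31.9
tool_pos: [400.4, 253.8, 106.9]
tcp_rot: [-179.9, 0.1, 60.3]
ft_force: [-0.1, -0.8, -0.4]
finger_gap: 14.2
grip_force: 26.6
```

Call:
apply_moves(steps=[[-1,0,0,0,0,0,1],[-1,0,0,0,0,0,1],[-1,0,0,0,0,0,1],[-1,0,0,0,0,0,1],[-1,0,0,0,0,0,1],[-1,0,0,0,0,0,1],[-1,0,0,0,0,0,1],[-1,0,0,0,0,0,1]])

```text
time: 32.7
tool_pos: [400.4, 253.8, 106.9]
tcp_rot: [180.0, 0.2, 20.3]
ft_force: [-0.2, 0.9, 0.4]
finger_gap: 14.2
grip_force: 26.6
```

Call:
apply_moves(steps=[[-1,0,0,0,0,0,1],[-1,0,0,0,0,0,1],[-1,0,10,0,0,0,0.2],[-1,3,25,0,0,0,0],[-1,3,40,0,0,0,0],[-1,4,40,0,0,0,0],[-1,4,40,0,0,0,0],[-1,4,40,0,0,0,0]])

```text
time: 33.5
tool_pos: [450.9, 62.9, 107.7]
tcp_rot: [-180.0, 0.1, 9.6]
ft_force: [1.2, -0.3, 0.2]
finger_gap: 13.9
grip_force: 26.6
```

Call:
apply_moves(steps=[[-1,4,40,0,0,0,0],[-1,4,40,0,0,0,0],[-1,3,40,0,0,0,0],[-1,3,35,0,0,0,0],[-1,3,22,0,0,0,0],[-1,0,8,20,0,0,0],[-1,0,0,25,0,0,0],[-1,0,0,25,0,0,0]])

```text
time: 34.3
tool_pos: [497.9, -115.7, 37.1]
tcp_rot: [-180.0, 0.0, 9.5]
ft_force: [0.2, 0.2, -0.8]
finger_gap: 14.1
grip_force: 26.6
```

Call:
apply_moves(steps=[[-1,0,0,0,0,0,0],[-1,0,0,0,0,0,0],[-1,0,0,0,0,0,0],[-1,0,0,0,0,0,0],[-1,0,0,0,0,0,0],[-1,0,0,0,0,0,0],[-1,0,0,0,0,0,0],[-1,0,0,0,0,0,0]])

```text
time: 35.1
tool_pos: [498.8, -114.6, 38.6]
tcp_rot: [180.0, -0.0, 9.5]
ft_force: [-1.2, -0.8, -0.5]
finger_gap: 14.0
grip_force: 26.6
```

```bash
python3 go.py 498.8 -114.6 7 9.6
```

```text
t 35.1 at [ 498.8 -114.6   38.6] [180.   -0.    9.5] gap 14.0 turn first (units) [ 0.   -0.   -0.02] then shift [ 0.  -0.  31.6] J [-19.   5. 110.  -0.  66.  62.]
```

Call:
apply_moves(steps=[[-1,0,0,12,0,0,0],[-1,0,0,10,0,0,0],[-1,0,0,5,0,0,0],[-1,0,0,3,0,0,0],[-1,0,0,1,0,0,0],[-1,0,0,0.5,0,0,0],[-1,0,0,0,0,0,0],[-1,0,0,0,0,0,0]])

```text
time: 35.9
tool_pos: [499.0, -114.8, 7.3]
tcp_rot: [180.0, -0.0, 9.5]
ft_force: [1.0, 0.8, -1.1]
finger_gap: 13.9
grip_force: 26.6
```

Call:
apply_moves(steps=[[-0.45,0,0,0,0,0,0],[-0.45,0,0,0,0,0,0],[-0.45,0,0,0,0,0,0],[-0.45,0,0,-3,0,0,0],[-0.45,0,0,-12,0,0,0],[-0.45,0,0,-30,0,0,0],[1,0,0,-45,0,0,0],[1,0,0,-45,0,0,0]])

```text
time: 36.7
tool_pos: [498.1, -114.4, 143.9]
tcp_rot: [-180.0, 0.0, 9.5]
ft_force: [1.5, -1.3, 0.1]
finger_gap: 51.6
grip_force: 0.0
```

Call:
apply_moves(steps=[[1,-10,0,-40,0,0,0],[1,-20,0,-20,0,0,0],[1,-20,0,0,0,0,0],[1,-20,0,0,0,0,0],[1,0,0,0,0,0,0],[1,0,0,0,0,0,0],[1,0,0,0,0,0,0],[1,0,0,0,0,0,0]])

```text
time: 37.5
tool_pos: [430.1, -126.0, 202.1]
tcp_rot: [-180.0, -0.0, 9.5]
ft_force: [-0.1, -0.1, -0.1]
finger_gap: 85.2
grip_force: 0.0
```

Run:
```python
from loc import *
from go import go
go(0,0,0,0)
w=wrist("w11")
```

```text
t 37.5 at [ 430.1 -126.   202.1] [-180.    -0.     9.5] gap 85.2 turn first (units) [-0.  -0.   1.9] then shift [-430.1 -126.   202.1] J [-23. -16. 111.   0.  85.  58.]
```

View pics/w11.png

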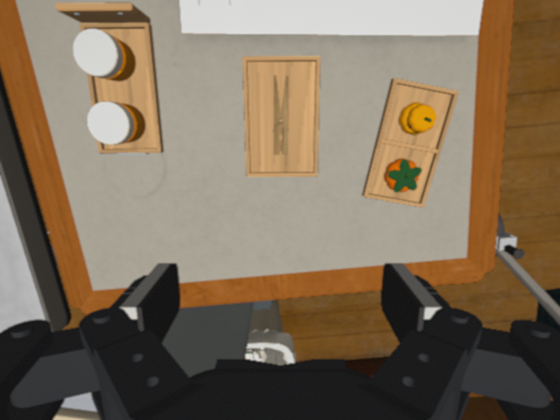

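All five items are in place: new pot (99,52) behind the old pot (112,122), peg flat in the tray at (281,117), tall pumpkin at (418,117) and squat pumpkin at (403,176), one per bay.

```bash
python3 -c "
from bench import r
print(r.hand_in())"
```

```text
the job is handed in; nothing more can be done
None
```

I handed the job in at about 37.5 s: the old pot was brought to the front lip first, then the new pot was stood behind it near the back stop. Both pumpkins stand upright, one per bay, and the peg lies flat in the undivided tray, as the last wrist picture showed.

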